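Test and reset the packing belt's emergency stop

TASK

Do the daily test of the plant-packing belt's emergency stop: push the big red mushroom button down until it latches and stays in, then turn it clockwise (seen from above) by pushing sideways on its raised bar until it unlatches, and let it come back out and swing back by itself; last, press the blue reset button fully in and let it go. Use only pushing fingertips: do not put the fingers either side of the bar to pinch it. Do not press the green start button, and leave the plants and other loose things where they stand.

Things in the scene. Friction and masses are not known exactly. Their poses are not given: they have to be found in the camera images.
- stop_bar (a point): centre of the top face of the raised red bar on the red mushroom button, on the button's axis, 114 mm above the table when the button is out. x runs along the bar, z up; it moves and turns with the button. The bar is 70 mm long (35 mm each way along x), 14 mm wide (y) and stands 26 mm above the flat top of the round red cap (84 mm across, 18 mm thick), which is 88 mm above the table when out. Pushing down on the middle of the bar's top presses the button.
- station: yellow box 118 mm square, 55 mm high, on a black foot 130 mm square, fixed to the table, carrying the red mushroom button in the middle of its top. Origin: centre of its underside, on the button's axis; z up. At rest the bar lies along its x axis.
- stop_plunger (a joint): how far the red button is pushed in, m: 0 out, 0.012 fully in. Springs push it out: it takes about 4 N at first and about 9 N to push it all the way, where it meets a hard stop. From about 0.010 of travel a latch snaps in and it then stays in by itself at about 0.010 until it is turned.
- stop_head (a joint): how far the red button is turned, rad: 0 at rest, growing CLOCKWISE seen from above, stop at 0.9. It does not turn the other way. When latched it must be turned to about 0.5 to unlatch, and then jumps out by itself (10 mm up); a spring of about 0.03 N m at rest, 0.075 N m at 0.5, turns it back to 0 when it is let go.
- reset_button (a joint): travel of the blue reset button, m: 0 out, 0.006 fully in (about 5 N); comes back by itself.
- reset_button_top (a point): centre of the top of the blue reset button (round, 32 mm across), 67 mm above the table when out; z up. It sits in a 48 mm silver ring, 57 mm above the table, on a grey box 70 mm square and 45 mm high fixed to the table.
- start_button (a joint): travel of the green start button, m; 0 out, 0.006 in. Must not be pressed.
- start_button_top (a point): centre of the top of the green start button, on an identical grey box; left or right of the red button, opposite the blue one.
- plant_a: loose potted seedling in a white pot, 84 mm across, about 125 mm high; origin: centre of its underside. Leave alone.
- plant_b: a second, like plant_a. Leave alone.
- mister: loose green bottle with white cap, 56 mm across, 130 mm high; origin: centre of its underside. Leave alone.
- tape_roll: loose roll of brown tape lying flat, 84 mm across, 25 mm high; origin: centre of its underside. Leave alone.
- marker: loose black marker pen, 125 mm long (x), 14 mm thick; origin: middle of its underside. Leave alone.
- label_stack: loose stack of white labels, 70 x 50 x 30 mm; origin: centre of its underside. Leave alone.

How it is judged:
By the outcome, as a careful person would: the job done as asked, in the order asked, and still so for the second after the job is handed in, with the robot touching nothing.
It also fails if it takes over 48 s, if anything falls off the work surface, if the arm or the gripper's body presses on something with over 40 N, if the wrist force passes 120 N, or if a joint passes its speed limit or range.

ROBOT

A 6-joint arm with a two-finger parallel gripper is mounted at the origin on the work surface. World frame = base frame: x ahead of the robot, y to its left, z up, the work surface at z = 0. Lengths are in m, angles in rad, forces in N, time in s.
With the tool pointing down it reaches from about 0.4 to 0.825 m from the base axis. Payload 7 kg.
Tool frame: the origin (TCP) lies between the finger pads; the fingertips stand 8 mm ahead of it and the grasp point (between the pads) lies 11 mm behind it (arm.finger_overhang is the distance from the TCP to the fingertips, in m); z points along the fingers, y is the line along which they close (so a half turn about z gives the same grasp; the last joint's range is limited). The gripper opens to 88 mm and grips with 3 to 60 N. Pads are 19 mm wide; open, the fingers measure 130 mm over their backs; the gripper's body (78 mm by 193 mm) begins 47 mm behind the grasp point.
Start: joints at [1.573, 0.359, 0.012, 0, -1.224, -0.288], TCP at [0.19, 0.648, 0.235] pointing down, gripper open.
Joint ranges: [-3.07, 3.07], [-1.43, 2.12], [-1.02, 1.25], [-3.03, 1.67], [-3.05, -0], [-3.03, 3.03]. Speed limits (rad/s): [2.39, 2.39, 3.01, 3.14, 3.14, 3.14].

INTERFACE

Orientations are given as [roll, pitch, yaw] about the fixed x, y, z axes, in that order (R = Rz(yaw) Ry(pitch) Rx(roll)).
In Python, from station import arm gives the robot as it stands.
- The arm moves only by the tool move_arm, never from a script. Its argument "rows" is text: rows parted by semicolons, each of 7 numbers parted by spaces: the turn, a rotation vector about the tool's x, y, z in degrees, then the shift along the tool's x, y, z in m, then the finger opening in m, from 0 to 0.0876. A call has 1 to 8 rows; each row shifts and turns the commanded pose from where the row before left it, along the tool's axes as they then stand; what a row does not reach is not made up. A row lasts 1/8 s, in which the tool goes at most 62.5 mm and 10.7 degrees, less where a joint would pass 70% of its speed; a pose out of reach is approached as far as the arm can. A call is refused whole if a number of a shift passes 0.0625 or a number of a turn 10.7, either way. A call with a gripper value outside its range is refused whole. The fingers move at their own pace and stop on an object; "squeeze" is the grip in N (left out, the last holds). Time passes only in rows, so rows that do not move let the fingers close. It gives the time, the measured TCP pose, the force, the opening and the grip force at its end, in the units of the state.
- arm.get_state(): the state, without advancing time (a new reading comes with each control period).
- arm.grab_frame(name): name is "scene" or "side" or "wrist"; returns (picture, depth): 480x640x3 uint8, blue, green, red; 480x640 float32, m along the optical axis (not along the pixel's ray), 0 where there is no reading.
- arm.camera_model(name): a dict with "mtx" (3x3 intrinsics, pixels), "camera_from_world" (4x4, takes a point from world to camera coordinates); the wrist camera has in their place "mount" (4x4, takes a point from camera to tool coordinates, whose origin is the TCP and whose axes are the flange's). Camera axes: x right, y down, z forward; pixel columns grow to the right and rows downward; lengths in m; the calibration is good to about 2 mm. A picture is of the moment at which its call begins: read the wrist's pose just before it. camera_model takes no time and is no camera call.
- arm.job_done(): hands the job in; it is judged then, once.
The state is a dict: "t": time; "q": joint angles; "qd": joint speeds; "joint_efforts": joint torques, N m; "eef_pos": TCP position; "ee_rot": TCP orientation; "force": force on the tool from outside, world axes, zero at the start; "moment": the same for the moment, N m; "width": finger opening in m; "gripper_force": force on a finger pad.
Only numpy, scipy, OpenCV 4.12 (cv2) and the standard library are available. Lean on these libraries where they do the work, as an engineer would, in place of code of your own. Each camera call takes 0.05 s, during which the arm holds its last target. There are 200 camera calls.

## Working session

There is one attempt and no reset: what is moved stays moved. The work goes in short steps, Python scripts to look and compute and a tool call to move; the robot and the scene stay as the last step left them, time stands still between calls to the robot, and variables do not carry over. Pictures are saved under pics/ and viewed, at most 10 in all, crops included, and the job is handed in when it is done.

Besides the shell and the picture viewer there is one more tool, called after "Call:" as a command line: name --argument value ..., lists and objects as JSON in quotes. move_arm: Moves the arm, as the interface text tells. Its arguments: {"type":"object","properties":{"rows":{"type":"string"},"squeeze":{"type":"number"}},"required":["rows"]}

```bash
mkdir -p pics
cat > h.py <<'E'
import numpy as np, cv2
from station import arm
from scipy.spatial.transform import Rotation as R
def cw(name,st=None):
    m=arm.camera_model(name); K=np.array(m["mtx"])
    if "camera_from_world" in m: T=np.linalg.inv(np.array(m["camera_from_world"]))
    else:
        W=np.eye(4); W[:3,:3]=R.from_euler('xyz',st["ee_rot"]).as_matrix(); W[:3,3]=st["eef_pos"]; T=W@np.array(m["mount"])
    return K,T
def ray(K,T,uv,z):
    uv=np.atleast_2d(np.array(uv,float)); d=np.c_[uv,np.ones(len(uv))]@np.linalg.inv(K).T@T[:3,:3].T
    o=T[:3,3]; return o+d*((z-o[2])/d[:,2])[:,None]
E
python3 - <<'E'
from h import *
s=arm.get_state(); print(s)
for n in("scene","side","wrist"):
    p,d=arm.grab_frame(n); cv2.imwrite(f"pics/{n}0.png",p); np.save(f"pics/{n}0.npy",d)
    K,T=cw(n,s); print(n,K[0,0],T.round(3).tolist())
E
```

```text
{'t': 0.0, 'q': array([ 1.57310933e+00,  3.59393816e-01,  1.10349890e-02, -3.73879571e-04,
       -1.22409226e+00, -2.88119633e-01]), 'qd': array([-0.00054427,  0.00042591, -0.00115183,  0.00053032, -0.00011049,
       -0.00067316]), 'joint_efforts': array([ 8.34954608e-05, -5.82722247e+01,  2.93058103e+01,  6.99725792e+00,
        6.95596682e-03, -1.44915562e-04]), 'eef_pos': array([0.19017353, 0.64714513, 0.23360353]), 'ee_rot': array([ 3.13990622e+00, -1.33270534e-04, -2.85933857e-01]), 'force': array([ 1.13221025, -0.27093014, -0.40742291]), 'moment': array([-0.01163434, -0.04933456, -0.00430217]), 'gripper_force': 0.0, 'width': 0.08789896352552971}
scene 523.4375929036015 [[0.483, 0.611, -0.627, 1.307], [0.876, -0.331, 0.352, -0.498], [0.008, -0.719, -0.695, 0.947], [0.0, 0.0, 0.0, 1.0]]
side 508.96489088829065 [[0.829, -0.307, 0.467, -0.02], [-0.558, -0.419, 0.716, -0.925], [-0.024, -0.855, -0.519, 0.741], [0.0, 0.0, 0.0, 1.0]]
wrist 343.66351328651655 [[-0.283, -0.917, -0.282, 0.268], [-0.959, 0.271, 0.082, 0.625], [0.002, 0.294, -0.956, 0.385], [0.0, 0.0, 0.0, 1.0]]
```

View pics/scene0.png

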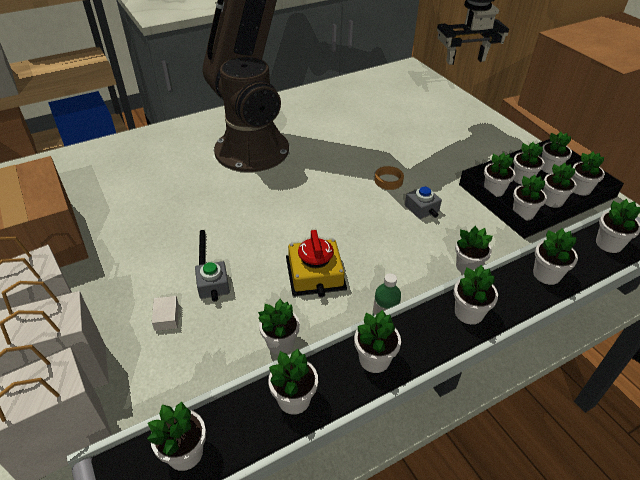

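View pics/wrist0.png

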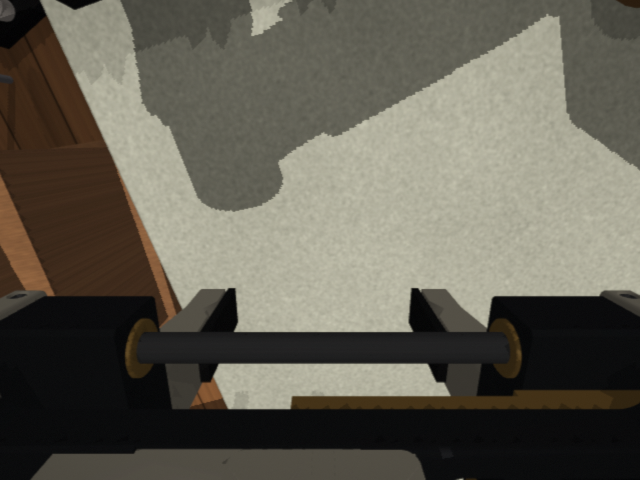

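The scene camera shows the red button at about (316,250), the blue one at (425,192) and the green one at (209,269). A plant at (278,325) and the mister at (388,295) stand near the station. The wrist view shows only the table and the fingers. Next I measure with masks.

Run:
```python
from h import *
for n in("scene","side"):
    p=cv2.imread(f"pics/{n}0.png"); d=np.load(f"pics/{n}0.npy"); h=cv2.cvtColor(p,cv2.COLOR_BGR2HSV); K,T=cw(n)
    H,S,V=[h[...,i].astype(int) for i in range(3)]
    ms={"red":((H<6)|(H>174))&(S>170)&(V>70),"yel":(H>20)&(H<32)&(S>150)&(V>60),"blue":(H>100)&(H<130)&(S>140)&(V>60),"green":(H>55)&(H<90)&(S>120)&(V>40)}
    for k,m in ms.items():
        nn,l,st,c=cv2.connectedComponentsWithStats(m.astype(np.uint8))
        for i in range(1,nn):
            if st[i,4]<40: continue
            vs,us=np.where(l==i); z=d[vs,us]; P=(np.c_[us,vs,np.ones(len(us))]@np.linalg.inv(K).T*z[:,None])@T[:3,:3].T+T[:3,3]
            if np.median(P[:,2])<-.1 : continue
            hi=np.percentile(P[:,2],97); print(n,k,st[i].tolist(),c[i].round(1),"med",np.median(P,0).round(4),"ztop",hi.round(4))
            for z0 in {"red":(.088,.114),"blue":(.067,),"green":(.067,),"yel":(.055,)}[k]:
                Q=P[abs(P[:,2]-z0)<.006]
                if len(Q)>10:
                    r=cv2.minAreaRect((Q[:,:2]*1000).astype(np.float32)); print("   z",z0,len(Q),"mean",Q.mean(0).round(4),"rect",np.round(r[0],1),np.round(r[1],1),round(r[2],1))
```

```text
scene red [298, 230, 35, 35, 695] [315.1 250.2] med [ 0.5689 -0.0849  0.0887] ztop 0.1167
   z 0.088 427 mean [ 0.5653 -0.0825  0.0877] rect [562.  -78.9] [76.9 75.1] 62.7
   z 0.114 136 mean [ 0.5602 -0.0784  0.1145] rect [557.9 -77.1] [13.7 70.1] 70.4
scene yel [288, 240, 56, 51, 1520] [315.3 270.7] med [ 0.5968 -0.1017  0.0538] ztop 0.0587
   z 0.055 992 mean [ 0.5765 -0.0887  0.0552] rect [558.9 -77.9] [117.9 120.9] 71.0
scene blue [419, 187, 12, 9, 87] [424.8 190.9] med [0.4888 0.2956 0.0675] ztop 0.0713
   z 0.067 84 mean [0.4885 0.2961 0.0674] rect [486.9 297.6] [30.  32.3] 69.2
scene green [557, 132, 14, 12, 63] [563.8 137.4] med [0.5241 0.7625 0.1139] ztop 0.1196
scene green [531, 143, 12, 13, 67] [536.2 149.3] med [0.5325 0.6466 0.1135] ztop 0.1214
scene green [501, 154, 12, 13, 66] [506.8 160. ] med [0.534  0.5369 0.1139] ztop 0.1216
scene green [590, 154, 14, 12, 77] [597.2 158.8] med [0.6459 0.7605 0.1139] ztop 0.1207
scene green [564, 164, 11, 14, 74] [568.2 170.1] med [0.6449 0.6494 0.1139] ztop 0.1199
scene green [530, 176, 15, 14, 78] [538.  182.8] med [0.6474 0.5352
[... 3283 characters left out ...]
214, 166, 13, 13, 67] [219.5 173. ] med [0.5304 0.5037 0.0994] ztop 0.1142
side green [445, 176, 20, 19, 112] [455.2 185.1] med [ 0.886  -0.1442  0.1987] ztop 0.2129
side green [298, 183, 15, 11, 58] [304.6 187.6] med [0.6916 0.2513 0.0961] ztop 0.1083
side green [500, 200, 22, 23, 138] [510.9 210.2] med [ 0.8873 -0.3092  0.1998] ztop 0.2131
side green [573, 236, 34, 26, 210] [592.4 247.2] med [ 0.8847 -0.5066  0.1998] ztop 0.2128
side green [419, 253, 22, 22, 121] [430.5 262.8] med [ 0.704  -0.2546  0.0967] ztop 0.1104
side green [357, 322, 14, 12, 127] [363.9 327.5] med [ 0.4719 -0.3148  0.0668] ztop 0.0696
   z 0.067 120 mean [ 0.4728 -0.3139  0.0666] rect [ 473.7 -311.3] [27.5 26.1] 54.2
```

View pics/side0.png

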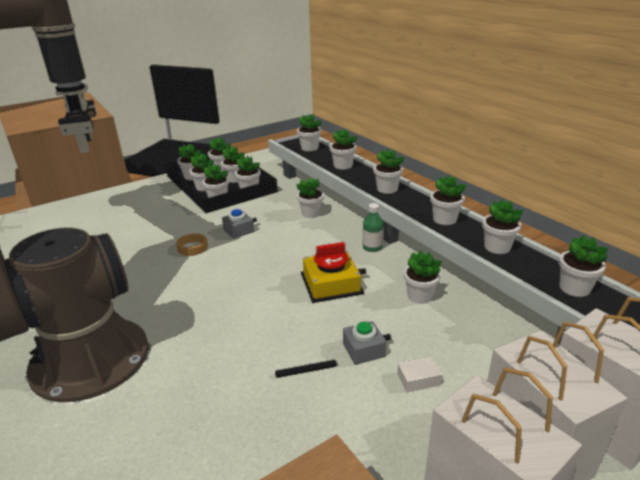

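The side view confirms the layout. The station axis is near (0.556, -0.079) and its bar lies along about -19°. Blue is near (0.485, 0.296), and the loose things all stand clear of the path. I'll close the fingers and move to a spot above the station.

Call:
move_arm --rows "0 0 3 0.035 0.037 0 0;0 0 0 0.035 0.037 0 0;0 0 0 0.035 0.037 0 0;0 0 0 0.035 0.037 0 0;0 0 0 0.035 0.037 0 0;0 0 0 0.035 0.037 0 0;0 0 0 0.035 0.037 0 0;0 0 0 0.035 0.037 0 0" --squeeze 10

```text
t: 1.15
eef_pos: [0.3589, 0.275, 0.2346]
ee_rot: [-3.141, 0.0, -0.338]
force: [0.8, 0.1, 0.1]
width: 0.0129
gripper_force: 0.0
```

Call:
move_arm --rows "0 0 0 0.038 0.0335 0 0;0 0 0 0.038 0.0335 0 0;0 0 0 0.038 0.0335 0 0;0 0 0 0.038 0.0335 0 0;0 0 0 0.038 0.0335 0 0;0 0 0 0.038 0.0335 0 0;0 0 0 0.038 0.0335 0 0;0 0 0 0.038 0.0335 0 0"

```text
t: 2.15
eef_pos: [0.5571, -0.0787, 0.2345]
ee_rot: [-3.142, 0.0, -0.338]
force: [1.1, 0.8, 0.0]
width: 0.0004
gripper_force: 0.0
```

```bash
cat > look.py <<'E'
from h import *
import sys
s=arm.get_state(); p,d=arm.grab_frame("wrist"); cv2.imwrite(f"pics/{sys.argv[1]}.png",p); K,T=cw("wrist",s)
print(s["eef_pos"].round(4),s["ee_rot"].round(3),s["q"].round(2),s["force"].round(2),s["width"])
h=cv2.cvtColor(p,cv2.COLOR_BGR2HSV); H,S,V=[h[...,i].astype(int) for i in range(3)]
for k,m in {"red":((H<6)|(H>174))&(S>170)&(V>70),"yel":(H>20)&(H<32)&(S>150)&(V>60),"blue":(H>100)&(H<130)&(S>140)&(V>60)}.items():
    vs,us=np.where(m)
    if len(us)<100: continue
    z=d[vs,us]; P=(np.c_[us,vs,np.ones(len(us))]@np.linalg.inv(K).T*z[:,None])@T[:3,:3].T+T[:3,3]
    for z0 in {"red":(.078,.088,.104,.114),"yel":(.055,),"blue":(.061,.067)}[k]:
        Q=P[abs(P[:,2]-z0)<.005]
        if len(Q)>30: r=cv2.minAreaRect((Q[:,:2]*1000).astype(np.float32)); print(k,z0,len(Q),Q.mean(0).round(4),"rect",np.round(r[0],1),np.round(r[1],1),round(r[2],1))
E
python3 look.py w1
```

```text
[ 0.5571 -0.0787  0.2345] [-3.142  0.    -0.338] [ 0.21  0.17 -0.24 -0.   -1.16  1.03] [1.09 0.8  0.04] 0.00044146998309876987
red 0.078 435 [ 0.5781 -0.0878  0.0815] rect [559.3 -78.3] [80.6 79.4] 67.7
red 0.088 3635 [ 0.5612 -0.0789  0.088 ] rect [558.7 -78.1] [78.5 76.1] 69.8
red 0.104 34 [ 0.5904 -0.0893  0.1047] rect [589.6 -88.6] [13.9  3. ] 72.0
red 0.114 1328 [ 0.5608 -0.0786  0.1147] rect [558.6 -77.7] [14.  68.6] 70.6
yel 0.055 6537 [ 0.5708 -0.0823  0.0557] rect [558.8 -78.2] [116.3 116. ] 70.3
```

View pics/w1.png

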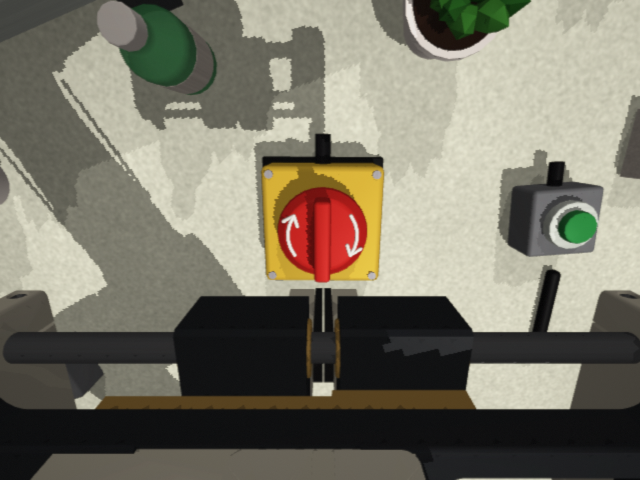

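The wrist view shows the red cap at (322,235) with its bar vertical in the image, in line with the closed fingertips at (322,290). The axis is at (0.5585, -0.078) and the yaw matches the bar. I'll press down in steps.

Call:
move_arm --rows "0 0 0 0.001 -0.001 0.03 0;0 0 0 0 0 0.04 0;0 0 0 0 0 0.03 0;0 0 0 0 0 0.01 0;0 0 0 0 0 0.003 0;0 0 0 0 0 0.003 0;0 0 0 0 0 0.003 0"

```text
t: 3.08
eef_pos: [0.558, -0.0766, 0.1175]
ee_rot: [-3.141, -0.001, -0.338]
force: [-5.9, 0.8, 10.9]
width: 0.0004
gripper_force: 5.4
```

Call:
move_arm --rows "0 0 0 0 0 0.001 0;0 0 0 0 0 0.001 0;0 0 0 0 0 0.001 0;0 0 0 0 0 0.001 0"

```text
t: 3.58
eef_pos: [0.5581, -0.0765, 0.1136]
ee_rot: [-3.141, -0.002, -0.338]
force: [-4.6, 0.1, 7.5]
width: 0.0003
gripper_force: 4.1
```

Call:
move_arm --rows "0 0 0 0 0 0.001 0;0 0 0 0 0 0.001 0;0 0 0 0 0 0.001 0;0 0 0 0 0 0 0"

```text
t: 4.08
eef_pos: [0.5583, -0.0766, 0.1107]
ee_rot: [-3.141, -0.002, -0.338]
force: [-4.0, 0.5, 9.2]
width: 0.0002
gripper_force: 4.2
```

Call:
move_arm --rows "0 0 0 0 0 0.001 0;0 0 0 0 0 0.001 0;0 0 0 0 0 0 0"

```text
t: 4.45
eef_pos: [0.5586, -0.0767, 0.1101]
ee_rot: [-3.141, -0.003, -0.337]
force: [-7.6, 1.4, 19.3]
width: 0.0005
gripper_force: 9.4
```

That's the hard stop: 19 N with the tip near 0.102. I'll lift and check the latch.

Call:
move_arm --rows "0 0 0 0 0 -0.01 0;0 0 0 0 0 -0.03 0;0 0 0 0 0 -0.04 0;0 0 0 0 0 0 0"

```text
t: 4.95
eef_pos: [0.5607, -0.0761, 0.1913]
ee_rot: [-3.138, -0.008, -0.337]
force: [0.6, -0.1, -0.9]
width: 0.0001
gripper_force: 0.0
```

```bash
python3 look.py w2
```

```text
[ 0.5607 -0.0761  0.1913] [-3.138 -0.008 -0.337] [ 0.21  0.21 -0.3   0.   -1.05  1.02] [ 0.57 -0.1  -0.85] 9.62725959260926e-05
red 0.078 4588 [ 0.5625 -0.079   0.0784] rect [560.6 -78.5] [79.7 75.5] 70.0
red 0.088 41 [ 0.5904 -0.089   0.088 ] rect [589.6 -89. ] [13.7  2.8] 67.7
red 0.104 1427 [ 0.565  -0.08    0.1052] rect [558.9 -78.1] [13.4 68.2] 70.5
yel 0.055 7888 [ 0.5753 -0.0838  0.0557] rect [561.3 -79.1] [116.4 110.6] 70.3
```

It is latched: the bar top is at 0.105 and the cap at 0.078. Next I go beside the far end of the bar on its -y (tool) side, with the tip at about 0.095 so the cap can jump out underneath.

Call:
move_arm --rows "0 0 0 0.015 -0.015 0 0;0 0 0 0.014 -0.016 0 0;0 0 0 0 0 0.03 0;0 0 0 0 0 0.03 0;0 0 0 0 0 0.02 0;0 0 0 0 0 0.008 0;0 0 0 0 0 0 0"

```text
t: 5.88
eef_pos: [0.5954, -0.0569, 0.0983]
ee_rot: [3.141, 0.001, -0.338]
force: [-0.2, 0.2, 0.5]
width: 0.0005
gripper_force: 0.0
```

Call:
move_arm --rows "0 0 0 0.002 0 -0.0045 0;0 0 0 0 0.005 0 0;0 0 0 0 0.004 0 0;0 0 0 0 0.003 0 0;0 0 0 0 0 0 0"

```text
t: 6.5
eef_pos: [0.5938, -0.0689, 0.1034]
ee_rot: [-3.141, -0.001, -0.338]
force: [1.3, 0.2, 0.3]
width: 0.0007
gripper_force: 0.8
```

Call:
move_arm --rows "0 0 0 0 0.003 0 0;0 0 0 0 0.003 0 0;0 0 0 0 0 0 0"

```text
t: 6.88
eef_pos: [0.5921, -0.0745, 0.1035]
ee_rot: [-3.141, -0.001, -0.338]
force: [3.7, 1.6, 2.0]
width: 0.0003
gripper_force: 1.8
```

```bash
python3 look.py w3
```

```text
[ 0.5921 -0.0745  0.1035] [-3.141e+00 -1.000e-03 -3.380e-01] [ 0.2   0.35 -0.33  0.   -0.89  1.03] [3.72 1.58 2.04] 0.00034398224245708083
red 0.078 1033 [ 0.5881 -0.0904  0.076 ] rect [572.3 -69.4] [44.3 78.4] 33.6
red 0.088 85 [ 0.5677 -0.0792  0.0869] rect [564.6 -74.6] [ 9.2 65.6] 42.6
red 0.104 85 [ 0.5525 -0.0632  0.1033] rect [572.6 -70.1] [ 4.6 62.8] 70.2
yel 0.055 9023 [ 0.5984 -0.0912  0.0555] rect [559.1 -78. ] [116.  116.1] 70.3
```

View pics/w3.png

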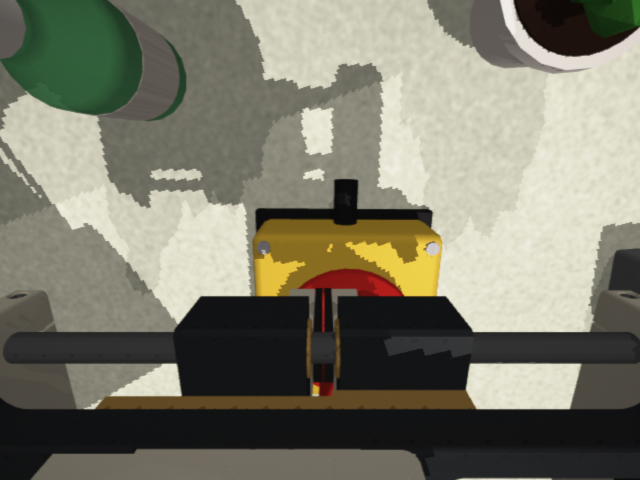

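The wrist view now shows the fingers hiding most of the bar, with cap edges at (350,285). I'll push on and check the angle from the fixed cameras.

Call:
move_arm --rows "0 0 0 0 0.003 0 0;0 0 0 0 0.002 0 0;0 0 0 0 0 0 0"

```text
t: 7.3
eef_pos: [0.5898, -0.0793, 0.1032]
ee_rot: [3.142, -0.0, -0.338]
force: [2.6, 2.5, 2.5]
width: 0.0006
gripper_force: 2.0
```

```bash
cat > ang.py <<'E'
from h import *
s=arm.get_state(); A=np.array([.559,-.078]); r=R.from_euler('xyz',s["ee_rot"]).as_matrix()
print(s["t"],s["eef_pos"].round(4),s["force"].round(1),"tool xy from axis",(r[:2,:2].T@(s["eef_pos"][:2]-A)).round(4))
for n in("scene","side"):
    p,d=arm.grab_frame(n); K,T=cw(n); h=cv2.cvtColor(p,cv2.COLOR_BGR2HSV); H,S,V=[h[...,i].astype(int) for i in range(3)]
    vs,us=np.where(((H<6)|(H>174))&(S>150)&(V>50)); z=d[vs,us]; P=(np.c_[us,vs,np.ones(len(us))]@np.linalg.inv(K).T*z[:,None])@T[:3,:3].T+T[:3,3]
    P=P[np.linalg.norm(P[:,:2]-A,axis=1)<.06]; top=np.percentile(P[:,2],95); Q=P[P[:,2]>top-.008]; e=np.histogram(P[:,2],np.arange(.06,.125,.004))
    q=cv2.minAreaRect((Q[:,:2]*1000).astype(np.float32)); print(n,len(P),len(Q),"top",top.round(4),np.round(q[0],1),np.round(q[1],1),round(q[2],1)); print(e[0])
    cv2.imwrite(f"pics/{n}_a.png",cv2.resize(p[200:300,270:380],None,fx=4,fy=4))
E
python3 ang.py
```

```text
7.3 [ 0.5898 -0.0793  0.1032] [2.6 2.5 2.5] tool xy from axis [ 0.0295 -0.009 ]
scene 396 44 top 0.1133 [574.  -99.4] [13.6 14.8] 37.9
[  0   0   0   2  38  99 103  74  12   8  12   9  16  18   5   0]
side 631 138 top 0.1144 [554.9 -80. ] [16.1 66.6] 39.6
[  0   0   4  12  44  78  94 103  32  42  43  41  38  74   5   0]
```

The side view puts the bar top at 0.114, so it has popped out, turned by about 31° (0.54 rad). I'll back off and lift.

Call:
move_arm --rows "0 0 0 0 -0.02 0 0;0 0 0 0 -0.02 0 0;0 0 0 0 0 -0.03 0;0 0 0 0 0 -0.05 0;0 0 0 0 0 -0.04 0;0 0 0 0 0 0 0"

```text
t: 8.15
eef_pos: [0.6046, -0.0402, 0.2264]
ee_rot: [-3.139, -0.005, -0.337]
force: [-0.4, 0.2, -0.7]
width: 0.0002
gripper_force: 0.0
```

```bash
python3 ang.py; python3 look.py w4
```

```text
8.15 [ 0.6046 -0.0402  0.2264] [-0.4  0.2 -0.7] tool xy from axis [ 0.0305 -0.0507]
scene 718 141 top 0.1159 [556.6 -76.7] [14.4 74.1] 70.0
[  0   0   0   4  41  91 177 204  22  15   7  16  26  86  29   0]
side 617 135 top 0.1141 [554.1 -80.3] [16.4 67.1] 69.2
[ 1  0  2 12 52 80 86 94 41 34 43 37 46 68  3  0]
[ 0.6026 -0.0405  0.2227] [-3.142e+00  1.000e-03 -3.380e-01] [ 0.26  0.25 -0.17 -0.   -1.15  0.98] [-1.14 -0.64  0.23] 0.0005234640640435111
red 0.078 483 [ 0.5846 -0.0813  0.0813] rect [566.8 -81.3] [80.9 64. ] 64.0
red 0.088 2958 [ 0.5671 -0.0787  0.0879] rect [565.6 -80.2] [79.2 63.1] 68.1
red 0.104 59 [ 0.5905 -0.0875  0.1044] rect [581.2 -79.9] [11.1 30.4] 45.5
red 0.114 959 [ 0.5704 -0.0812  0.1145] rect [568.9 -81.4] [14.4 46.9] 70.4
yel 0.055 5438 [ 0.5863 -0.0829  0.0556] rect [563.8 -79.8] [116.1 105.1] 70.3
```

The button is out and back at 0°. Next is the blue button.

Call:
move_arm --rows "0 0 0 -0.0276 -0.035 0 0;0 0 0 -0.0276 -0.035 0 0;0 0 0 -0.0276 -0.035 0 0;0 0 0 -0.0276 -0.035 0 0;0 0 0 -0.0276 -0.035 0 0;0 0 0 -0.0276 -0.035 0 0;0 0 0 -0.0276 -0.035 0 0;0 0 0 -0.0276 -0.035 0 0"

```text
t: 9.3
eef_pos: [0.4862, 0.297, 0.2215]
ee_rot: [3.139, 0.001, -0.338]
force: [1.1, 1.0, 0.2]
width: 0.0006
gripper_force: 0.0
```

```bash
python3 look.py w5
```

```text
[0.4862 0.297  0.2215] [ 3.139e+00  1.000e-03 -3.380e-01] [ 0.89  0.2  -0.24 -0.   -1.13  0.34] [1.09 0.96 0.23] 0.00063724414758565
blue 0.061 46 [0.4974 0.2911 0.0644] rect [489.8 292. ] [27.7 18.3] 7.3
blue 0.067 845 [0.4884 0.2973 0.0679] rect [487.9 297.1] [29.4 29.5] 70.1
```

View pics/w5.png

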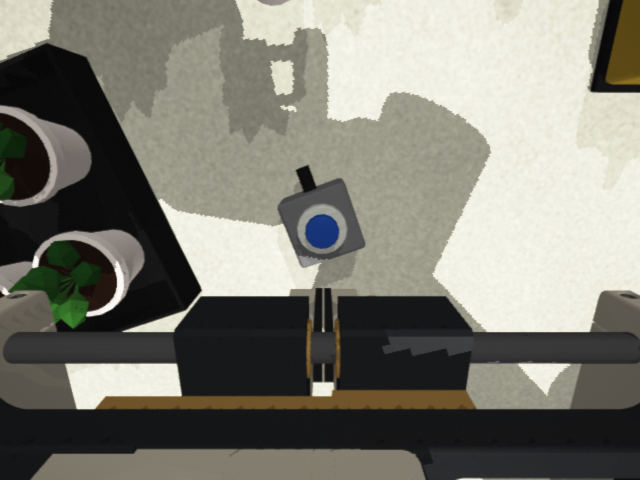

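The blue button is at pixel (322,231), which is (0.488, 0.297) in the world, and the fingers line up with it. I'll descend and press.

Call:
move_arm --rows "0 0 0 0.0015 0 0.04 0;0 0 0 0 0 0.045 0;0 0 0 0 0 0.04 0;0 0 0 0 0 0.016 0;0 0 0 0 0 0.002 0;0 0 0 0 0 0.002 0;0 0 0 0 0 0.002 0;0 0 0 0 0 0.002 0"

```text
t: 10.35
eef_pos: [0.4894, 0.2959, 0.0749]
ee_rot: [-3.14, -0.001, -0.338]
force: [-0.2, 0.2, 1.5]
width: 0.0006
gripper_force: 0.8
```

Call:
move_arm --rows "0 0 0 0 0 0.0015 0;0 0 0 0 0 0.0015 0;0 0 0 0 0 0 0"

```text
t: 10.72
eef_pos: [0.4894, 0.2958, 0.0714]
ee_rot: [-3.141, -0.001, -0.338]
force: [0.6, 0.8, 3.6]
width: 0.0007
gripper_force: 1.8
```

Call:
move_arm --rows "0 0 0 0 0 0.0015 0;0 0 0 0 0 0.0015 0;0 0 0 0 0 0.001 0;0 0 0 0 0 0 0"

```text
t: 11.22
eef_pos: [0.4895, 0.2959, 0.069]
ee_rot: [-3.14, -0.001, -0.337]
force: [-4.4, -1.9, 19.8]
width: 0.0005
gripper_force: 10.0
```

The blue button is on its hard stop (tip 0.061, 20 N). I'll release it and lift.

Call:
move_arm --rows "0 0 0 0 0 -0.005 0;0 0 0 0 0 -0.02 0;0 0 0 0 0 -0.04 0;0 0 0 0 0 -0.05 0;0 0 0 0 0 -0.04 0;0 0 0 0 0 0 0;0 0 0 0 0 0 0"

```text
t: 12.1
eef_pos: [0.4882, 0.2949, 0.2209]
ee_rot: [3.14, 0.001, -0.339]
force: [0.3, -0.5, -0.1]
width: 0.0003
gripper_force: 0.0
```

```bash
python3 look.py w6; python3 ang.py; python3 -c "
from h import *
print(arm.get_state()['qd'].round(3)); p,d=arm.grab_frame('scene'); cv2.imwrite('pics/end.png',p)"
```

```text
[0.4882 0.2949 0.2209] [ 3.14e+00  1.00e-03 -3.39e-01] [ 0.89  0.2  -0.24 -0.   -1.13  0.35] [ 0.28 -0.55 -0.1 ] 0.00031907995410128187
blue 0.061 40 [0.4989 0.292  0.0638] rect [497.1 292.3] [27.   8.3] 60.5
blue 0.067 845 [0.4883 0.2972 0.0678] rect [487.7 297.4] [28.6 30. ] 70.0
12.15 [0.4881 0.2947 0.2205] [-0.3 -0.4 -0.6] tool xy from axis [-0.1906 -0.328 ]
scene 720 141 top 0.1156 [558.1 -77.1] [14.7 72.4] 69.7
[  0   0   0   6  38  98 179 191  27  14  11  15  18  96  27   0]
side 611 128 top 0.1141 [553.9 -80. ] [15.7 66.1] 71.5
[ 1  0  3 14 48 78 97 87 39 38 37 44 34 70  4  0]
[-0.001  0.002  0.007  0.001 -0.002 -0.   ]
```

View pics/end.png

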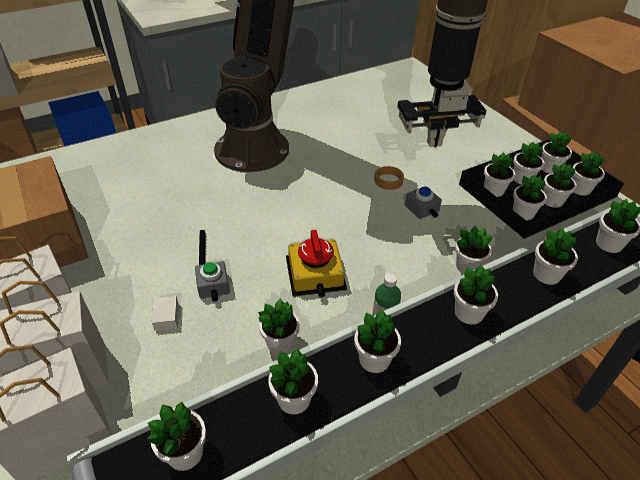

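The final view shows the red bar at (316,250) as it was at the start, blue out at (425,192), and the green button and loose things in place. The arm is clear.

```bash
python3 -c "
from station import arm
print(arm.job_done())"
```

```text
the job is handed in; nothing more can be done
None
```

The emergency-stop test is done and handed in at about 12 s: the red button latched, was turned about 0.54 rad to unlatch and swung back by itself, then the blue reset was pressed fully and let go; the green button and the loose things were not touched.

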